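Run in the box mill: drawer home, twice over the heavy point, park it light

ROBOT

A 6-joint arm with a two-finger parallel gripper is mounted at the origin on the work surface. World frame = base frame: x ahead of the robot, y to its left, z up, the work surface at z = 0. Lengths are in m, angles in degrees, forces in N, time in s.
With the tool pointing down it reaches from about 0.4 to 0.825 m from the base axis. Payload 7 kg.
Tool frame: the origin (TCP) lies midway between the tips of the shut fingers; the grasp point (between the pads) lies 19 mm behind it (ctrl.hold_point_z is the distance from the TCP to the grasp point, in m); z points along the fingers, y is the line along which they close (so a half turn about z gives the same grasp; the last joint's range is limited). The gripper opens to 88 mm and grips with 3 to 60 N. Pads are 19 mm wide; open, the fingers measure 130 mm over their backs; the gripper's body (78 mm by 193 mm) begins 47 mm behind the grasp point.
Start: joints at [-58.035, 20.546, 0.682, 0, -70.136, -16.507], TCP at [0.18, -0.651, 0.227] pointing down, gripper open.
Joint ranges: [-176.03, 176.03], [-82.01, 121.73], [-58.28, 71.71], [-173.87, 95.51], [-174.79, -0.11], [-173.66, 173.66]. Speed limits (degrees/s): [136.94, 136.94, 172.46, 180, 180, 180].

INTERFACE

Orientations are given as [roll, pitch, yaw] about the fixed x, y, z axes, in that order (R = Rz(yaw) Ry(pitch) Rx(roll)).
In Python, from plant import ctrl gives the robot as it stands.
- The arm moves only by the tool apply_moves, never from a script. Its argument "deltas" is a list of rows, each an object with "fingers": the finger opening in mm, from 0 to 87.6; "delta_pos": the shift along the tool's x, y, z in mm, a list of three; "angular": the turn, a rotation vector about the tool's x, y, z in degrees, a list of three. A call has 1 to 10 rows; each row is the pose to reach, as a shift and turn from the pose commanded when the call began, along the tool's axes at that moment; what a row does not reach only later rows make up. A row lasts 1/10 s, in which the tool goes at most 50 mm and 8.59 degrees, less where a joint would pass 70% of its speed; a pose out of reach is approached as far as the arm can. A call with a gripper value outside its range is refused whole. The fingers move at their own pace and stop on an object; the grip force is fixed at half the most. Time passes only in rows, so rows that repeat a pose let the fingers close. It gives the time, the measured TCP pose, the force, the opening and the grip force at its end, in the units of the state.
- ctrl.get_obs(): the state, without advancing time (a new reading comes with each control period).
- ctrl.snapshot(name): name is "scene" or "top" or "wrist"; returns the picture (400x640x3 uint8, red, green, blue); there is no depth.
- ctrl.camera_params(name): a dict with "fx", "fy", "cx", "cy" (pixels), "cam_to_world" (4x4, takes a point from camera to world coordinates); the wrist camera has in their place "mount" (4x4, takes a point from camera to tool coordinates, whose origin is the TCP and whose axes are the flange's). Camera axes: x right, y up, looking along -z (the intrinsics and any distortion apply to the point x, -y, -z); pixel columns grow to the right and rows downward; lengths in m; the calibration is good to about 2 mm. A picture is of the moment at which its call begins: read the wrist's pose just before it. camera_params takes no time and is no camera call.
- ctrl.close_job(): hands the job in; it is judged then, once.
The state is a dict: "clock": time; "joint_pos": joint angles; "qvel": joint speeds; "tau": joint torques, N m; "tool_pos": TCP position; "orientation": TCP orientation; "force": force on the tool from outside, world axes, zero at the start; "moment": the same for the moment, N m; "opening": finger opening in m; "gripper_force": force on a finger pad.
Only numpy, scipy, OpenCV 4.12 (cv2) and the standard library are available. Lean on these libraries where they do the work, as an engineer would, in place of code of your own. Each camera call takes 0.05 s, during which the arm holds its last target. There are 200 camera calls.

TASK

The little box mill has just been cleaned and put back together. Gently push its half-open drawer fully home, then take the crank by its wooden grip and run the mill in: turn it clockwise (seen from above), slowly and steadily (no faster than about one turn in three seconds, never swinging back or racing off), so that it goes through the heavy point, which it has once in every turn, exactly twice. Stop within about an eighth of a turn after it has gone light the second time, let go gently, and leave everything else on the bench alone.

Things in the scene. Friction and masses are not known exactly. Their poses are not given: they have to be found in the camera images.
- mill: The mill, fixed to the bench: a wooden box 120 x 120 mm, 85 mm high, on a 140 x 140 x 10 mm foot, lid board 130 x 130 mm, on it a steel dome (96 mm across, up to 122 mm high) and the crank. Origin on the bench below the crank's shaft. x axis: the way the drawer goes home (level, away from the robot); z up.
- drawer_knob (a point): Centre of the front end of the drawer's round wooden knob (22 mm across, this end face is upright), 45 mm above the bench; x axis as the mill's. It stands 22 mm ahead of the drawer's front panel (98 mm wide, 16 to 70 mm above the bench), and 92 mm before the shaft axis when the drawer is home.
- drawer (a joint): How far the drawer is open, m: 0 = fully home against its stop, about 0.02 to 0.045 at the start, 0.06 at most. It slides with about 1.5 N of drag; push it with no more than 25 N, also when it meets the stop.
- shaft (a point): The crank's upright shaft axis at mid-height of the crank arm, 137 mm above the bench. z up; x points along the arm from shaft to grip. The flat steel arm (16 mm wide) lies 134 to 140 mm above the bench; its hub cap is 149 mm high.
- grip_center (a point): Centre, half-way up, of the upright round wooden grip on the crank's end, 70 mm from the shaft axis, 162 mm above the bench. It is 25 mm across, from 141 to 182 mm above the bench, and spins freely about its own axis, so it can be held from above without turning the hand. At the start it is on the far side of the shaft from the drawer knob (within 25 degrees).
- crank (a joint): Crank angle, rad, grows clockwise seen from above, unwrapped, no stops; starts at -0.4 to 0.4. Drag 1.5 N at the grip. Once a turn, at an unseen angle that varies, comes the heavy point: some 6 to 15 N at the grip against the turn over 0.6 rad up to its top, then 5 to 10 N pushing onward over 0.6 rad, then light. The first top comes 0.9 to 5.4 rad after the start, the second 6.28 rad later.
- comb: Bystander, to be left alone: green plastic comb, 150 x 32 x 5 mm, lying flat; origin at the centre of its underside.
- mirror: Bystander, to be left alone: round steel hand mirror, 100 mm disc with a 95 mm handle, 8 mm thick, lying flat; origin at the centre of its underside.
- pin_tin: Bystander, to be left alone: round blue hairpin tin with a twist cap, 62 mm across, 56 mm high; origin at the centre of its underside.
- bangle_dish: Bystander, to be left alone: shallow round ceramic dish, 120 mm across, 35 mm high; origin at the centre of its underside.
- bangle: Bystander, to be left alone: brass bangle, 68 mm across, 6 mm high, lying flat; origin at the centre of its underside.
- brush: Bystander, to be left alone: wooden brush lying flat; origin at the centre of its underside.
- jar: Bystander, to be left alone: small amber glass jar, 48 mm across, 75 mm high; origin at the centre of its underside.
Things that resemble listed ones, but are neither listed nor needed, are in the scene too. What is shaped like the mill but purple or red is not meant.

How it is judged (in metres and radians):
On the way, in this order (a step that is already met when the one before it is completed fails the run):
1. the drawer is pushed fully home (value of joint drawer below 0.003 m), for 0.2 s.
2. the crank goes over its heavy point the first time (horizontal distance between crank_c0 and burr_c0 below 0.0035 m).
3. the crank goes round through the light side (horizontal distance between crank_c0 and burr_c1 below 0.005 m).
4. the crank goes over its heavy point the second time (horizontal distance between crank_c0 and burr_c0 below 0.0035 m).
At the end, for the whole second after the job is handed in: The drawer is home (within 3 mm), the crank has gone over its heavy point twice and stands still, released, between 0.3 and 1.7 rad past the top of the heavy point (the handle goes fully light about 0.6 rad past that top) (value of joint drawer below 0.003 m and horizontal distance between crank_c0 and burr_c2 below 0.011 m and velocity of joint crank between -0.05 and 0.05 rad/s); the robot touches nothing.
It fails at once if the crank races off: it turns faster than 3.5 rad/s once it is past 0.7 rad (value of joint crank above 0.7 rad and velocity of joint crank above 3.5 rad/s).
It fails at once if the crank swings back faster than 2 rad/s once it is past 0.7 rad (value of joint crank above 0.7 rad and velocity of joint crank below -2 rad/s).
It fails at once if the crank is turned on towards a third passage of the heavy point (value of joint crank above 13.4 rad).
It fails at once if the drawer is pushed with more than 25 N (contact force between anything else and drawer above 25 N).
It fails at once if a bystander is moved more than 3 cm (distance of any of comb, mirror, pin_tin, bangle_dish, bangle, brush, jar from where it was at the start of the episode above 0.03 m).
It also fails if it takes over 72 s, if anything falls off the work surface, if the arm or the gripper's body presses on something with over 40 N, if the wrist force passes 120 N, or if a joint passes its speed limit or range.

## Working session

There is one attempt and no reset: what is moved stays moved. The work goes in short steps, Python scripts to look and compute and a tool call to move; the robot and the scene stay as the last step left them, time stands still between calls to the robot, and variables do not carry over. Pictures are saved under pics/ and viewed, at most 10 in all, crops included, and the job is handed in when it is done.

Besides the shell and the picture viewer there is one more tool, called as name(argument=value, ...), one argument or row to a line, values as JSON. apply_moves: Moves the arm, as the interface text tells. Its arguments: {"type":"object","properties":{"deltas":{"type":"array"}},"required":["deltas"]}

```bash
mkdir -p pics
python3 - <<'E'
from plant import ctrl
import cv2,numpy as np
ims=[]
for n in ("scene","top"):
    im=ctrl.snapshot(n); cv2.imwrite(f"pics/{n}.png",im[:,:,::-1]); p=ctrl.camera_params(n); print(n,{k:(np.round(v,4).tolist()) for k,v in p.items()})
p=ctrl.camera_params("wrist");print({k:(np.round(v,4).tolist()) for k,v in p.items()})
print(ctrl.get_obs(), ctrl.hold_point_z)
E
```

```text
scene {'fx': 433.6595, 'fy': 433.6595, 'cx': 326.49, 'cy': 201.532, 'cam_to_world': [[-0.6315, -0.4082, 0.6592, 1.2614], [0.7753, -0.344, 0.5297, 0.6157], [0.0105, 0.8456, 0.5337, 0.7249], [0.0, 0.0, 0.0, 1.0]]}
top {'fx': 508.6511, 'fy': 508.6511, 'cx': 321.3635, 'cy': 198.9044, 'cam_to_world': [[0.0123, 0.9943, -0.1062, 0.3174], [-0.9999, 0.0124, -0.0003, 0.0137], [0.0011, 0.1062, 0.9943, 1.7292], [0.0, 0.0, 0.0, 1.0]]}
{'fx': 293.906, 'fy': 293.906, 'cx': 328.6536, 'cy': 201.6367, 'mount': [[-0.0002, 0.9626, 0.2711, 0.0723], [1.0, 0.0, 0.0005, 0.0009], [0.0005, 0.2711, -0.9626, -0.1569], [0.0, 0.0, 0.0, 1.0]]}
{'clock': 0.1, 'joint_pos': array([-5.80343993e+01,  2.05884187e+01,  6.39889876e-01, -1.78586368e-02,
       -7.01352720e+01, -1.65086113e+01]), 'qvel': array([-0.07705428, -0.04425767,  0.0956263 , -0.02442604, -0.05698032,
       -0.04592904]), 'tau': array([-2.90150410e-04, -5.84164095e+01,  2.93753690e+01,  7.01548934e+00,
        1.01724706e-02, -7.21189576e-05]), 'tool_pos': array([ 0.17978104, -0.65017529,  0.22571029]), 'orientation': array([ 1.79914883e+02, -7.71795405e-03, -1.64549086e+02]), 'force': array([ 0.13474995,  0.04881456, -0.94098268]), 'moment': array([ 0.00960326, -0.02734782, -0.0018512 ]), 'gripper_force': 0.0, 'opening': 0.08756610839476463} 0.0188
```

View pics/scene.png

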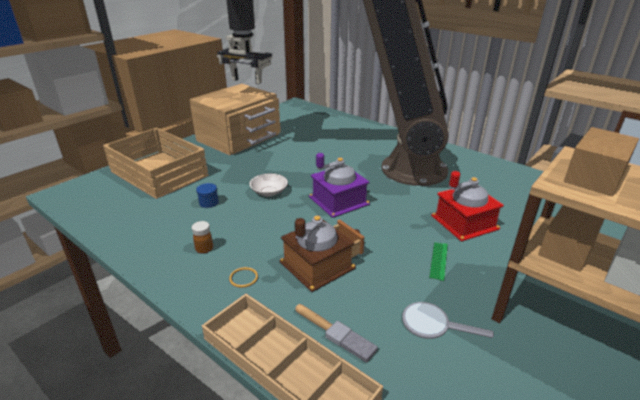

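View pics/top.png

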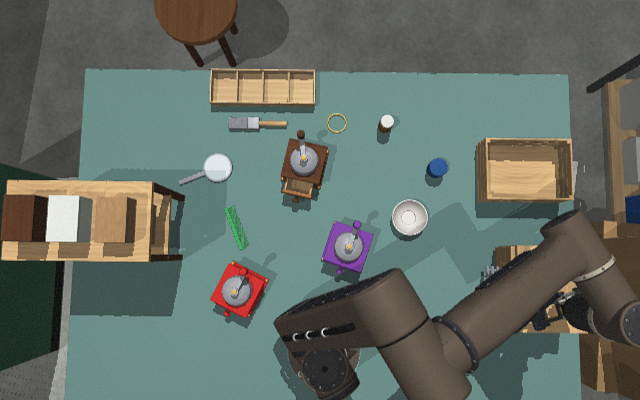

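Three things look like the mill in the top view: brown at (304,163), purple at (348,247) and red at (238,291). The brown one is meant: it is wooden, its drawer is open, and purple and red are ruled out by the text. Next is one enlarged crop to confirm it.

Run:
```python
import cv2,numpy as np
t=cv2.imread("pics/top.png")[115:215,260:350]; s=cv2.imread("pics/scene.png")[210:290,270:380]
a=cv2.resize(t,None,fx=5,fy=5,interpolation=cv2.INTER_CUBIC)
b=cv2.resize(s,None,fx=3,fy=3,interpolation=cv2.INTER_CUBIC)
o=np.zeros((500,450+330,3),np.uint8);o[:,:450]=a;o[:240,450:]=b
cv2.imwrite("pics/crop1.png",o)
```

```text
(no output)
```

View pics/crop1.png

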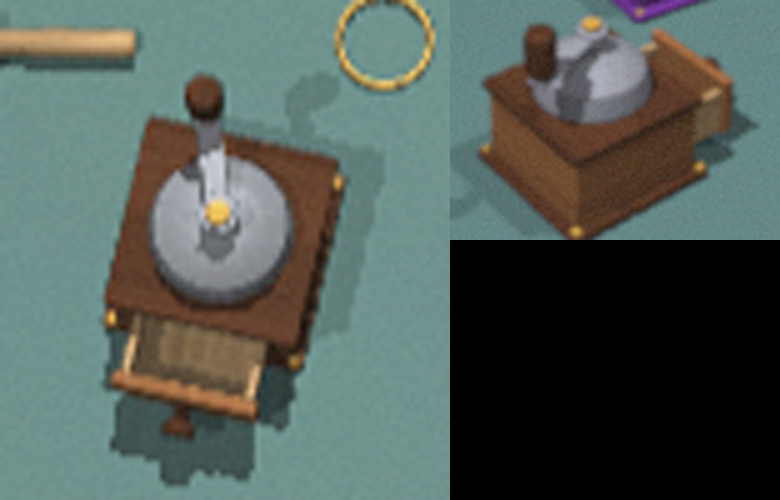

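The crop confirms the brown mill, with its drawer open towards the robot. In full-image top pixels the hub is at (303.6,157.4), the grip top at (300.8,134) and the knob end at (295.6,201.5).

```bash
cat > h.py <<'E'
from plant import ctrl
import numpy as np
from scipy.spatial.transform import Rotation as R
def ray(n,u,v,T=None):
    p=ctrl.camera_params(n); T=p["cam_to_world"] if T is None else T
    d=np.array([(u-p["cx"])/p["fx"],-(v-p["cy"])/p["fy"],-1]); return T[:3,3],T[:3,:3]@(d/np.linalg.norm(d))
def atz(r,z): return r[0]+r[1]*(z-r[0][2])/r[1][2]
def tri(rs):
    A=sum(np.eye(3)-np.outer(d,d) for o,d in rs); b=sum((np.eye(3)-np.outer(d,d))@o for o,d in rs); return np.linalg.solve(A,b)
def wristT():
    o=ctrl.get_obs(); T=np.eye(4); T[:3,:3]=R.from_euler("xyz",o["orientation"],degrees=True).as_matrix(); T[:3,3]=o["tool_pos"]
    return T@ctrl.camera_params("wrist")["mount"]
E
python3 - <<'E'
from h import *
np.set_printoptions(precision=4,suppress=True)
t=lambda x,y:ray("top",x/5+260-.4,y/5+115-.4); s=lambda x,y:ray("scene",(x-450)/3+270-.3,y/3+210-.3)
print("hub",tri([t(218,212),s(592,22)]),atz(t(218,212),.149))
print("grip",tri([t(204,93),s(540,32)]),atz(t(204,93),.182))
print("knob",atz(t(178,435),.045))
a,b=atz(t(115,378),.07),atz(t(255,410),.07);d=b-a;print("panel",a,b,np.linalg.norm(d),np.degrees(np.arctan2(d[0],-d[1])))
a,b=atz(t(152,120),.095),atz(t(340,160),.095);d=b-a;print("lid",np.linalg.norm(d),np.degrees(np.arctan2(d[0],-d[1])))
E
```

```text
hub [0.6185 0.0723 0.1503] [0.6182 0.073  0.149 ]
grip [0.6875 0.081  0.1813] [0.6867 0.0816 0.182 ]
knob [0.4871 0.1011 0.045 ]
panel [0.5217 0.1419 0.07  ] [0.5017 0.0495 0.07  ] 0.09445734722399964 -12.233788009928755
lid 0.12584461419387144 -11.49332965604897
```

apply_moves(
  deltas=[
    {"fingers": 0,"delta_pos": [0,0,-40],"angular": [0,0,0]},
    {"fingers": 0,"delta_pos": [-45,20,-50],"angular": [0,0,8]},
    {"fingers": 0,"delta_pos": [-85,40,-50],"angular": [0,0,16]},
    {"fingers": 0,"delta_pos": [-125,58,-50],"angular": [0,0,24]},
    {"fingers": 0,"delta_pos": [-165,76,-50],"angular": [0,0,27.5]},
    {"fingers": 0,"delta_pos": [-205,94,-50],"angular": [0,0,27.5]},
    {"fingers": 0,"delta_pos": [-245,112,-50],"angular": [0,0,27.5]},
    {"fingers": 0,"delta_pos": [-285,129,-50],"angular": [0,0,27.5]},
    {"fingers": 0,"delta_pos": [-285,129,-50],"angular": [0,0,27.5]},
    {"fingers": 0,"delta_pos": [-285,129,-50],"angular": [0,0,27.5]},
  ],
)

```text
clock: 1.1
tool_pos: [0.4209, -0.4493, 0.2761]
orientation: [180.0, -0.0, 168.1]
force: [0.7, -0.5, -0.1]
opening: 0.0135
gripper_force: 0.0
```

apply_moves(
  deltas=[
    {"fingers": 0,"delta_pos": [8,45,0],"angular": [0,0,0]},
    {"fingers": 0,"delta_pos": [17,93,0],"angular": [0,0,0]},
    {"fingers": 0,"delta_pos": [26,141,0],"angular": [0,0,0]},
    {"fingers": 0,"delta_pos": [35,189,0],"angular": [0,0,0]},
    {"fingers": 0,"delta_pos": [44,237,0],"angular": [0,0,0]},
    {"fingers": 0,"delta_pos": [53,285,0],"angular": [0,0,0]},
    {"fingers": 0,"delta_pos": [62,333,0],"angular": [0,0,0]},
    {"fingers": 0,"delta_pos": [71,381,0],"angular": [0,0,0]},
    {"fingers": 0,"delta_pos": [80,429,0],"angular": [0,0,0]},
    {"fingers": 0,"delta_pos": [88,470,0],"angular": [0,0,0]},
  ],
)

```text
clock: 2.1
tool_pos: [0.4317, 0.0288, 0.2769]
orientation: [180.0, 0.0, 167.9]
force: [1.4, 0.5, 0.9]
opening: 0.0004
gripper_force: 0.0
```

apply_moves(
  deltas=[
    {"fingers": 0,"delta_pos": [8,45,0],"angular": [0,0,0]},
    {"fingers": 0,"delta_pos": [15,82,0],"angular": [0,0,0]},
    {"fingers": 0,"delta_pos": [15,82,20],"angular": [0,0,0]},
    {"fingers": 0,"delta_pos": [15,82,20],"angular": [0,0,0]},
    {"fingers": 0,"delta_pos": [15,82,20],"angular": [0,0,0]},
  ],
)

```text
clock: 2.6
tool_pos: [0.4345, 0.11, 0.2566]
orientation: [-179.9, -0.0, 167.9]
force: [-0.4, 1.6, 0.4]
opening: 0.0008
gripper_force: 0.0
```

Run:
```python
from h import *
import cv2,pickle
T=wristT(); im=ctrl.snapshot("wrist"); cv2.imwrite("pics/w1.png",im[:,:,::-1]); np.save("w1T.npy",T); print(T)
```

```text
[[ 0.20973621 -0.941307   -0.26448412  0.36364576]
 [ 0.97775636  0.20142051  0.05850022  0.12651698]
 [-0.00179414 -0.27087064  0.96261408  0.41355339]
 [ 0.          0.          0.          1.        ]]
```

View pics/w1.png

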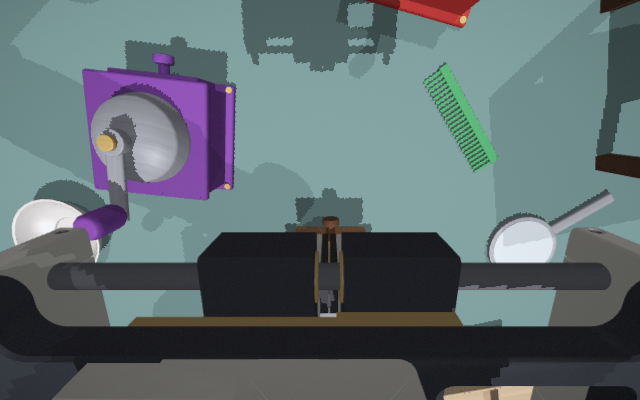

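The wrist view shows the knob's end at about (331,219), just ahead of the shut fingers (column 328), with the drawer panel behind it at row 229. The knob is well centred.

Run:
```python
from h import *
T=np.load("w1T.npy"); o=ctrl.get_obs(); Rm=R.from_euler("xyz",o["orientation"],degrees=True).as_matrix()
r=ray("wrist",331,217,T)
for z in (.045,.056):
  k=atz(r,z); print(k, "tool:",(k-o["tool_pos"])@Rm*1000)
print(tri([r,ray("top",295.2,201.6)]))
print(((np.array([.618,.0727,.137])-o["tool_pos"])@Rm)*1000)
```

```text
[0.48618867 0.10272706 0.045     ] tool: [-51.64136106   3.71179112 212.14464621]
[0.4825312 0.1034371 0.056    ] tool: [-47.91976997   3.63496121 201.14350599]
[0.48795642 0.10186754 0.03892423]
[-186.84781273    2.00620322  120.18727618]
```

apply_moves(
  deltas=[
    {"fingers": 0,"delta_pos": [0,3,40],"angular": [0,0,0]},
    {"fingers": 0,"delta_pos": [0,3,85],"angular": [0,0,0]},
    {"fingers": 0,"delta_pos": [0,3,130],"angular": [0,0,0]},
    {"fingers": 0,"delta_pos": [0,3,175],"angular": [0,0,0]},
    {"fingers": 0,"delta_pos": [0,3,205],"angular": [0,0,0]},
    {"fingers": 0,"delta_pos": [0,3,217],"angular": [0,0,0]},
    {"fingers": 0,"delta_pos": [0,3,217],"angular": [0,0,0]},
    {"fingers": 0,"delta_pos": [-10,3,217],"angular": [0,0,0]},
    {"fingers": 0,"delta_pos": [-20,3,217],"angular": [0,0,0]},
    {"fingers": 0,"delta_pos": [-28,3,217],"angular": [0,0,0]},
  ],
)

```text
clock: 3.65
tool_pos: [0.4648, 0.1085, 0.0409]
orientation: [179.9, 0.1, 167.9]
force: [1.0, -0.6, 0.8]
opening: 0.0005
gripper_force: 0.0
```

apply_moves(
  deltas=[
    {"fingers": 0,"delta_pos": [-3,0,0],"angular": [0,0,0]},
    {"fingers": 0,"delta_pos": [-6,0,0],"angular": [0,0,0]},
    {"fingers": 0,"delta_pos": [-9,0,0],"angular": [0,0,0]},
    {"fingers": 0,"delta_pos": [-12,0,0],"angular": [0,0,0]},
    {"fingers": 0,"delta_pos": [-15,0,0],"angular": [0,0,0]},
    {"fingers": 0,"delta_pos": [-18,0,0],"angular": [0,0,0]},
    {"fingers": 0,"delta_pos": [-21,0,0],"angular": [0,0,0]},
    {"fingers": 0,"delta_pos": [-24,0,0],"angular": [0,0,0]},
  ],
)

```text
clock: 4.45
tool_pos: [0.4861, 0.1031, 0.0395]
orientation: [-180.0, -0.0, 168.0]
force: [-0.6, 1.1, 0.5]
opening: 0.0002
gripper_force: 0.8
```

apply_moves(
  deltas=[
    {"fingers": 0,"delta_pos": [-3,0,0],"angular": [0,0,0]},
    {"fingers": 0,"delta_pos": [-6,0,0],"angular": [0,0,0]},
    {"fingers": 0,"delta_pos": [-9,0,0],"angular": [0,0,0]},
    {"fingers": 0,"delta_pos": [-12,0,0],"angular": [0,0,0]},
    {"fingers": 0,"delta_pos": [-14,0,0],"angular": [0,0,0]},
    {"fingers": 0,"delta_pos": [-16,0,0],"angular": [0,0,0]},
    {"fingers": 0,"delta_pos": [-18,0,0],"angular": [0,0,0]},
    {"fingers": 0,"delta_pos": [-20,0,0],"angular": [0,0,0]},
  ],
)

```text
clock: 5.25
tool_pos: [0.5057, 0.0988, 0.0395]
orientation: [-180.0, -0.0, 168.0]
force: [-2.4, -0.3, -0.2]
opening: 0.0001
gripper_force: 0.8
```

apply_moves(
  deltas=[
    {"fingers": 0,"delta_pos": [-1,0,0],"angular": [0,0,0]},
    {"fingers": 0,"delta_pos": [-2,0,0],"angular": [0,0,0]},
    {"fingers": 0,"delta_pos": [-3,0,0],"angular": [0,0,0]},
    {"fingers": 0,"delta_pos": [-4,0,0],"angular": [0,0,0]},
    {"fingers": 0,"delta_pos": [-5,0,0],"angular": [0,0,0]},
  ],
)

```text
clock: 5.75
tool_pos: [0.5105, 0.0979, 0.0395]
orientation: [-180.0, -0.0, 168.0]
force: [-1.8, -1.1, -0.9]
opening: 0.0002
gripper_force: 0.8
```

apply_moves(
  deltas=[
    {"fingers": 0,"delta_pos": [-0.5,0,0],"angular": [0,0,0]},
    {"fingers": 0,"delta_pos": [-1,0,0],"angular": [0,0,0]},
    {"fingers": 0,"delta_pos": [-1.5,0,0],"angular": [0,0,0]},
    {"fingers": 0,"delta_pos": [-2,0,0],"angular": [0,0,0]},
  ],
)

```text
clock: 6.15
tool_pos: [0.5124, 0.0975, 0.0395]
orientation: [-180.0, -0.0, 168.0]
force: [-2.1, -1.7, -1.0]
opening: 0.0001
gripper_force: 0.8
```

apply_moves(
  deltas=[
    {"fingers": 0,"delta_pos": [-0.5,0,0],"angular": [0,0,0]},
    {"fingers": 0,"delta_pos": [-1,0,0],"angular": [0,0,0]},
    {"fingers": 0,"delta_pos": [-1.5,0,0],"angular": [0,0,0]},
    {"fingers": 0,"delta_pos": [-2,0,0],"angular": [0,0,0]},
  ],
)

```text
clock: 6.55
tool_pos: [0.5145, 0.0971, 0.0395]
orientation: [-180.0, -0.0, 168.0]
force: [-1.5, -1.2, -0.6]
opening: 0.0003
gripper_force: 0.8
```

apply_moves(
  deltas=[
    {"fingers": 0,"delta_pos": [-0.5,0,0],"angular": [0,0,0]},
    {"fingers": 0,"delta_pos": [-1,0,0],"angular": [0,0,0]},
  ],
)

```text
clock: 6.75
tool_pos: [0.5155, 0.0969, 0.0395]
orientation: [-180.0, -0.0, 168.0]
force: [-2.3, -0.7, -0.5]
opening: 0.0005
gripper_force: 0.8
```

apply_moves(
  deltas=[
    {"fingers": 0,"delta_pos": [-0.5,0,0],"angular": [0,0,0]},
    {"fingers": 0,"delta_pos": [-1,0,0],"angular": [0,0,0]},
  ],
)

```text
clock: 6.95
tool_pos: [0.5165, 0.0967, 0.0396]
orientation: [180.0, 0.0, 168.0]
force: [-2.1, -0.7, -1.3]
opening: 0.0005
gripper_force: 0.8
```

apply_moves(
  deltas=[
    {"fingers": 0,"delta_pos": [-0.5,0,0],"angular": [0,0,0]},
    {"fingers": 0,"delta_pos": [-1,0,0],"angular": [0,0,0]},
  ],
)

```text
clock: 7.15
tool_pos: [0.5174, 0.0965, 0.0395]
orientation: [180.0, -0.0, 168.0]
force: [-2.1, -0.6, 0.5]
opening: 0.0004
gripper_force: 0.8
```

apply_moves(
  deltas=[
    {"fingers": 0,"delta_pos": [-0.4,0,0],"angular": [0,0,0]},
    {"fingers": 0,"delta_pos": [-0.8,0,0],"angular": [0,0,0]},
  ],
)

```text
clock: 7.35
tool_pos: [0.5182, 0.0963, 0.0396]
orientation: [-180.0, 0.0, 168.0]
force: [-1.6, -0.6, -0.7]
opening: 0.0004
gripper_force: 0.8
```

apply_moves(
  deltas=[
    {"fingers": 0,"delta_pos": [-0.4,0,0],"angular": [0,0,0]},
    {"fingers": 0,"delta_pos": [-0.8,0,0],"angular": [0,0,0]},
  ],
)

```text
clock: 7.55
tool_pos: [0.5186, 0.0961, 0.0395]
orientation: [-180.0, -0.0, 167.9]
force: [-5.0, 1.7, 1.9]
opening: 0.0003
gripper_force: 2.7
```

apply_moves(
  deltas=[
    {"fingers": 0,"delta_pos": [-0.3,0,0],"angular": [0,0,0]},
    {"fingers": 0,"delta_pos": [-0.3,0,0],"angular": [0,0,0]},
    {"fingers": 0,"delta_pos": [-0.3,0,0],"angular": [0,0,0]},
  ],
)

```text
clock: 7.85
tool_pos: [0.5186, 0.0962, 0.0395]
orientation: [-180.0, -0.1, 167.9]
force: [-5.3, 1.6, 2.0]
opening: 0.0003
gripper_force: 2.8
```

apply_moves(
  deltas=[
    {"fingers": 0,"delta_pos": [5,0,0],"angular": [0,0,0]},
    {"fingers": 0,"delta_pos": [25,0,0],"angular": [0,0,0]},
    {"fingers": 0,"delta_pos": [30,0,-45],"angular": [0,0,0]},
    {"fingers": 50,"delta_pos": [30,0,-90],"angular": [0,0,0]},
    {"fingers": 50,"delta_pos": [30,0,-135],"angular": [0,0,0]},
    {"fingers": 50,"delta_pos": [30,0,-180],"angular": [0,0,0]},
    {"fingers": 50,"delta_pos": [10,8,-210],"angular": [0,0,0]},
    {"fingers": 50,"delta_pos": [-35,18,-210],"angular": [0,0,0]},
    {"fingers": 50,"delta_pos": [-80,20,-210],"angular": [0,0,0]},
    {"fingers": 50,"delta_pos": [-100,20,-210],"angular": [0,0,0]},
  ],
)

```text
clock: 8.85
tool_pos: [0.6246, 0.0947, 0.2495]
orientation: [180.0, 0.1, 167.9]
force: [-0.3, -0.2, -1.0]
opening: 0.0485
gripper_force: 0.0
```

apply_moves(
  deltas=[
    {"fingers": 50,"delta_pos": [0,0,0],"angular": [0,0,0]},
    {"fingers": 50,"delta_pos": [0,0,0],"angular": [0,0,0]},
  ],
)

```text
clock: 9.05
tool_pos: [0.6214, 0.0947, 0.2491]
orientation: [-180.0, -0.0, 167.9]
force: [-0.9, 0.8, -0.6]
opening: 0.0498
gripper_force: 0.0
```

Run:
```python
from h import *
import cv2
T=wristT(); im=ctrl.snapshot("wrist"); np.save("w2T.npy",T); t=ctrl.snapshot("top")
a=cv2.resize(t[115:215,260:350],None,fx=4,fy=4,interpolation=cv2.INTER_CUBIC)
o=np.zeros((400,640+160,3),np.uint8)
o[:,:640]=im; o[:200,640:]=cv2.resize(a[:, :],(160,200)); cv2.imwrite("pics/w2.png",o[:,:,::-1])
```

```text
(no output)
```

View pics/w2.png

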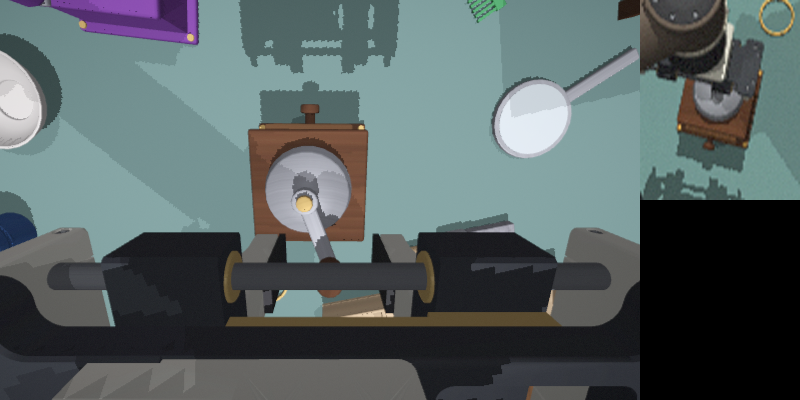

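The drawer now stands home, with its panel flush. The hub cap is at (304,204), the arm runs to (325,258), and the grip shows at (329,290) between the open fingers.

Run:
```python
from h import *
np.set_printoptions(precision=4,suppress=True)
T=np.load("w2T.npy"); o=ctrl.get_obs(); Rm=R.from_euler("xyz",o["orientation"],degrees=True).as_matrix()
h=ray("wrist",304,204,T)
print("hub z149",atz(h,.149), tri([h,ray("top",303.2,157.0)]))
print("grip", atz(ray("wrist",329,297,T),.182), atz(ray("wrist",329,290,T),.165))
a=atz(ray("wrist",325,257,T),.140); d=a-atz(h,.149); print("arm dir deg",np.degrees(np.arctan2(d[1],d[0])),d)
for n,p in (("shaft",[.618,.0725,0]),("grip",[.687,.081,.149])): print(n,(np.array(p)-o["tool_pos"])@Rm*1000)
```

```text
hub z149 [0.6187 0.0733 0.149 ] [0.6185 0.0731 0.1486]
grip [0.6966 0.0799 0.182 ] [0.7004 0.0791 0.165 ]
arm dir deg 6.051404708730078 [ 0.0601  0.0064 -0.009 ]
shaft [ -1.8829 -22.6131 249.8516]
grip [-67.6711   0.1351 100.893 ]
```

apply_moves(
  deltas=[
    {"fingers": 50,"delta_pos": [-35,0,0],"angular": [0,0,0]},
    {"fingers": 50,"delta_pos": [-69,0,0],"angular": [0,0,0]},
    {"fingers": 50,"delta_pos": [-69,0,0],"angular": [0,0,0]},
    {"fingers": 50,"delta_pos": [-69,0,30],"angular": [0,0,0]},
    {"fingers": 50,"delta_pos": [-69,0,60],"angular": [0,0,0]},
    {"fingers": 50,"delta_pos": [-69,0,85],"angular": [0,0,0]},
    {"fingers": 50,"delta_pos": [-69,0,98],"angular": [0,0,0]},
    {"fingers": 50,"delta_pos": [-69,0,100],"angular": [0,0,0]},
    {"fingers": 50,"delta_pos": [-69,0,100],"angular": [0,0,0]},
  ],
)

```text
clock: 10.05
tool_pos: [0.6889, 0.0807, 0.1507]
orientation: [180.0, 0.1, 168.0]
force: [0.9, 0.2, 0.3]
opening: 0.0499
gripper_force: 0.0
```

apply_moves(
  deltas=[
    {"fingers": 35,"delta_pos": [0,0,0],"angular": [0,0,0]},
    {"fingers": 28,"delta_pos": [0,0,0],"angular": [0,0,0]},
    {"fingers": 24,"delta_pos": [0,0,0],"angular": [0,0,0]},
    {"fingers": 20,"delta_pos": [0,0,0],"angular": [0,0,0]},
    {"fingers": 10,"delta_pos": [0,0,0],"angular": [0,0,0]},
    {"fingers": 5,"delta_pos": [0,0,0],"angular": [0,0,0]},
  ],
)

```text
clock: 10.65
tool_pos: [0.689, 0.0805, 0.15]
orientation: [180.0, 0.0, 168.0]
force: [0.1, 0.7, 1.8]
opening: 0.024
gripper_force: 30.0
```

Run:
```python
from h import *
import cv2
T=wristT(); im=ctrl.snapshot("wrist"); s=ctrl.snapshot("scene"); b=cv2.resize(s[190:290,260:380],(480,400),interpolation=cv2.INTER_CUBIC)
o=np.hstack([im[:,170:490],b]); cv2.imwrite("pics/w3.png",o[:,:,::-1]); print(ctrl.get_obs())
```

```text
{'clock': 10.75, 'joint_pos': array([ 2.27174882e+01,  2.51598103e+01, -2.51314836e+00,  1.17869494e-02,
       -6.22800360e+01, -1.24758380e+02]), 'qvel': array([ 0.07260426,  0.08303024, -0.10134573,  0.02428223,  0.04592391,
       -0.00227802]), 'tau': array([-4.59542284e-01, -6.04181528e+01,  2.61054862e+01,  6.15149572e+00,
       -1.37316571e-01,  1.38456337e-03]), 'tool_pos': array([0.68904318, 0.08047427, 0.15001055]), 'orientation': array([1.79981778e+02, 4.45687005e-02, 1.67964579e+02]), 'force': array([0.58274573, 0.04259953, 3.99173486]), 'moment': array([ 0.24668702,  0.04802792, -0.000784  ]), 'gripper_force': 30.01104653114453, 'opening': 0.024076811259090992}
```

View pics/w3.png

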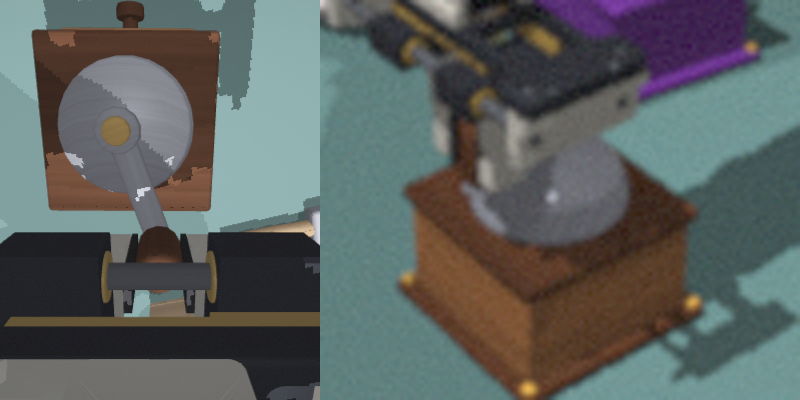

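The grip is held: opening is 24 mm at 30 N, and the picture shows it between the pads. Next I'll tabulate the circle in tool axes, 6° per row (about 1 rad/s).

Run:
```python
from h import *
import cv2
T=wristT(); h=ray("wrist",285.5,131,T); print("hub",atz(h,.149),tri([h,ray("top",303.2,157.0)]))
P=lambda a:70.2*np.array([np.cos(np.radians(162+a)),np.sin(np.radians(162+a))])
for k in range(12):
    print(k*30,[(np.round(P(k*30+6*i)-P(k*30),1)+0).tolist() for i in range(1,6)])
```

```text
hub [0.61932845 0.07335973 0.149     ] [0.61917367 0.07294981 0.14495086]
0 [[-1.9, -7.1], [-3.1, -14.4], [-3.4, -21.7], [-3.1, -29.0], [-1.9, -36.3]]
30 [[1.9, -7.1], [4.5, -14.0], [7.9, -20.5], [11.9, -26.7], [16.5, -32.4]]
60 [[5.2, -5.2], [10.9, -9.8], [17.1, -13.8], [23.6, -17.2], [30.5, -19.8]]
90 [[7.1, -1.9], [14.4, -3.1], [21.7, -3.4], [29.0, -3.1], [36.3, -1.9]]
120 [[7.1, 1.9], [14.0, 4.5], [20.5, 7.9], [26.7, 11.9], [32.4, 16.5]]
150 [[5.2, 5.2], [9.8, 10.9], [13.8, 17.1], [17.2, 23.6], [19.8, 30.5]]
180 [[1.9, 7.1], [3.1, 14.4], [3.4, 21.7], [3.1, 29.0], [1.9, 36.3]]
210 [[-1.9, 7.1], [-4.5, 14.0], [-7.9, 20.5], [-11.9, 26.7], [-16.5, 32.4]]
240 [[-5.2, 5.2], [-10.9, 9.8], [-17.1, 13.8], [-23.6, 17.2], [-30.5, 19.8]]
270 [[-7.1, 1.9], [-14.4, 3.1], [-21.7, 3.4], [-29.0, 3.1], [-36.3, 1.9]]
300 [[-7.1, -1.9], [-14.0, -4.5], [-20.5, -7.9], [-26.7, -11.9], [-32.4, -16.5]]
330 [[-5.2, -5.2], [-9.8, -10.9], [-13.8, -17.1], [-17.2, -23.6], [-19.8, -30.5]]
```

apply_moves(
  deltas=[
    {"fingers": 5,"delta_pos": [-1.9,-7.1,0],"angular": [0,0,0]},
    {"fingers": 5,"delta_pos": [-3.1,-14.4,0],"angular": [0,0,0]},
    {"fingers": 5,"delta_pos": [-3.4,-21.7,0],"angular": [0,0,0]},
    {"fingers": 5,"delta_pos": [-3.1,-29.0,0],"angular": [0,0,0]},
    {"fingers": 5,"delta_pos": [-1.9,-36.3,0],"angular": [0,0,0]},
  ],
)

```text
clock: 11.25
tool_pos: [0.6836, 0.0436, 0.15]
orientation: [180.0, 0.1, 167.9]
force: [4.4, 0.7, 4.0]
opening: 0.0239
gripper_force: 30.0
```

apply_moves(
  deltas=[
    {"fingers": 5,"delta_pos": [1.9,-7.1,0],"angular": [0,0,0]},
    {"fingers": 5,"delta_pos": [4.5,-14.0,0],"angular": [0,0,0]},
    {"fingers": 5,"delta_pos": [7.9,-20.5,0],"angular": [0,0,0]},
    {"fingers": 5,"delta_pos": [11.9,-26.7,0],"angular": [0,0,0]},
    {"fingers": 5,"delta_pos": [16.5,-32.4,0],"angular": [0,0,0]},
  ],
)

```text
clock: 11.75
tool_pos: [0.6603, 0.0148, 0.15]
orientation: [-180.0, 0.1, 167.9]
force: [4.0, -3.5, 4.7]
opening: 0.0244
gripper_force: 30.0
```

apply_moves(
  deltas=[
    {"fingers": 5,"delta_pos": [5.2,-5.2,0],"angular": [0,0,0]},
    {"fingers": 5,"delta_pos": [10.9,-9.8,0],"angular": [0,0,0]},
    {"fingers": 5,"delta_pos": [17.1,-13.8,0],"angular": [0,0,0]},
    {"fingers": 5,"delta_pos": [23.6,-17.2,0],"angular": [0,0,0]},
    {"fingers": 5,"delta_pos": [30.5,-19.8,0],"angular": [0,0,0]},
  ],
)

```text
clock: 12.25
tool_pos: [0.6254, 0.0019, 0.1499]
orientation: [-179.9, -0.0, 167.9]
force: [1.8, -2.1, 5.6]
opening: 0.0239
gripper_force: 30.0
```

apply_moves(
  deltas=[
    {"fingers": 5,"delta_pos": [7.1,-1.9,0],"angular": [0,0,0]},
    {"fingers": 5,"delta_pos": [14.4,-3.1,0],"angular": [0,0,0]},
    {"fingers": 5,"delta_pos": [21.7,-3.4,0],"angular": [0,0,0]},
    {"fingers": 5,"delta_pos": [29.0,-3.1,0],"angular": [0,0,0]},
    {"fingers": 5,"delta_pos": [36.3,-1.9,0],"angular": [0,0,0]},
  ],
)

```text
clock: 12.75
tool_pos: [0.5894, 0.0083, 0.1498]
orientation: [-180.0, -0.0, 167.9]
force: [1.8, 0.6, 5.5]
opening: 0.0237
gripper_force: 30.0
```

apply_moves(
  deltas=[
    {"fingers": 5,"delta_pos": [7.1,1.9,0],"angular": [0,0,0]},
    {"fingers": 5,"delta_pos": [14.0,4.5,0],"angular": [0,0,0]},
    {"fingers": 5,"delta_pos": [20.5,7.9,0],"angular": [0,0,0]},
    {"fingers": 5,"delta_pos": [26.7,11.9,0],"angular": [0,0,0]},
    {"fingers": 5,"delta_pos": [32.4,16.5,0],"angular": [0,0,0]},
  ],
)

```text
clock: 13.25
tool_pos: [0.5617, 0.0319, 0.1498]
orientation: [180.0, 0.0, 168.0]
force: [4.0, 0.8, 4.3]
opening: 0.0237
gripper_force: 30.0
```

apply_moves(
  deltas=[
    {"fingers": 5,"delta_pos": [5.2,5.2,0],"angular": [0,0,0]},
    {"fingers": 5,"delta_pos": [9.8,10.9,0],"angular": [0,0,0]},
    {"fingers": 5,"delta_pos": [13.8,17.1,0],"angular": [0,0,0]},
    {"fingers": 5,"delta_pos": [17.2,23.6,0],"angular": [0,0,0]},
    {"fingers": 5,"delta_pos": [19.8,30.5,0],"angular": [0,0,0]},
  ],
)

```text
clock: 13.75
tool_pos: [0.5495, 0.0663, 0.1499]
orientation: [180.0, 0.1, 168.0]
force: [6.0, -1.1, 4.5]
opening: 0.0238
gripper_force: 30.0
```

apply_moves(
  deltas=[
    {"fingers": 5,"delta_pos": [1.9,7.1,0],"angular": [0,0,0]},
    {"fingers": 5,"delta_pos": [3.1,14.4,0],"angular": [0,0,0]},
    {"fingers": 5,"delta_pos": [3.4,21.7,0],"angular": [0,0,0]},
    {"fingers": 5,"delta_pos": [3.1,29.0,0],"angular": [0,0,0]},
    {"fingers": 5,"delta_pos": [1.9,36.3,0],"angular": [0,0,0]},
  ],
)

```text
clock: 14.25
tool_pos: [0.5558, 0.1015, 0.1499]
orientation: [-179.9, 0.1, 168.0]
force: [10.0, -6.9, 2.6]
opening: 0.024
gripper_force: 30.0
```

apply_moves(
  deltas=[
    {"fingers": 5,"delta_pos": [-2.1,7.0,0],"angular": [0,0,0]},
    {"fingers": 5,"delta_pos": [-4.9,13.8,0],"angular": [0,0,0]},
    {"fingers": 5,"delta_pos": [-8.5,20.3,0],"angular": [0,0,0]},
    {"fingers": 5,"delta_pos": [-12.7,26.4,0],"angular": [0,0,0]},
    {"fingers": 5,"delta_pos": [-17.3,32.1,0],"angular": [0,0,0]},
  ],
)

```text
clock: 14.75
tool_pos: [0.5741, 0.1252, 0.1491]
orientation: [-179.4, -0.4, 167.9]
force: [-13.2, -16.4, 20.2]
opening: 0.0238
gripper_force: 30.2
```

apply_moves(
  deltas=[
    {"fingers": 5,"delta_pos": [-5.2,5.2,0],"angular": [0,0,0]},
    {"fingers": 5,"delta_pos": [-10.9,9.8,0],"angular": [0,0,0]},
    {"fingers": 5,"delta_pos": [-17.1,13.8,0],"angular": [0,0,0]},
    {"fingers": 5,"delta_pos": [-23.6,17.2,0],"angular": [0,0,0]},
    {"fingers": 5,"delta_pos": [-30.5,19.8,0],"angular": [0,0,0]},
  ],
)

```text
clock: 15.25
tool_pos: [0.609, 0.141, 0.1488]
orientation: [-179.7, -0.3, 167.9]
force: [-5.8, -3.4, 9.0]
opening: 0.0236
gripper_force: 30.1
```

apply_moves(
  deltas=[
    {"fingers": 5,"delta_pos": [-7.1,1.9,0],"angular": [0,0,0]},
    {"fingers": 5,"delta_pos": [-14.4,3.1,0],"angular": [0,0,0]},
  ],
)

```text
clock: 15.45
tool_pos: [0.6252, 0.1415, 0.1491]
orientation: [-179.8, -0.2, 168.0]
force: [-1.2, -4.0, 8.2]
opening: 0.0241
gripper_force: 30.1
```

apply_moves(
  deltas=[
    {"fingers": 5,"delta_pos": [-7.3,0.3,0],"angular": [0,0,0]},
    {"fingers": 5,"delta_pos": [-14.6,0,0],"angular": [0,0,0]},
    {"fingers": 5,"delta_pos": [-21.9,-1.2,0],"angular": [0,0,0]},
  ],
)

```text
clock: 15.75
tool_pos: [0.6469, 0.1363, 0.1496]
orientation: [-179.9, -0.1, 168.0]
force: [-2.0, -0.8, 9.6]
opening: 0.0241
gripper_force: 30.0
```

apply_moves(
  deltas=[
    {"fingers": 5,"delta_pos": [-7.1,-1.9,0],"angular": [0,0,0]},
    {"fingers": 5,"delta_pos": [-14.0,-4.5,0],"angular": [0,0,0]},
    {"fingers": 5,"delta_pos": [-20.5,-7.9,0],"angular": [0,0,0]},
    {"fingers": 5,"delta_pos": [-26.7,-11.9,0],"angular": [0,0,0]},
    {"fingers": 5,"delta_pos": [-32.4,-16.5,0],"angular": [0,0,0]},
  ],
)

```text
clock: 16.25
tool_pos: [0.6754, 0.114, 0.1496]
orientation: [-179.9, -0.1, 168.0]
force: [-1.0, 1.7, 8.4]
opening: 0.0244
gripper_force: 30.0
```

apply_moves(
  deltas=[
    {"fingers": 5,"delta_pos": [-5.2,-5.2,0],"angular": [0,0,0]},
    {"fingers": 5,"delta_pos": [-9.8,-10.9,0],"angular": [0,0,0]},
    {"fingers": 5,"delta_pos": [-13.8,-17.1,0],"angular": [0,0,0]},
    {"fingers": 5,"delta_pos": [-17.2,-23.6,0],"angular": [0,0,0]},
    {"fingers": 5,"delta_pos": [-19.8,-30.5,0],"angular": [0,0,0]},
  ],
)

```text
clock: 16.75
tool_pos: [0.6891, 0.0804, 0.1497]
orientation: [180.0, -0.0, 168.0]
force: [1.2, 2.7, 7.4]
opening: 0.0238
gripper_force: 30.0
```

apply_moves(
  deltas=[
    {"fingers": 5,"delta_pos": [-1.9,-7.1,0],"angular": [0,0,0]},
    {"fingers": 5,"delta_pos": [-3.1,-14.4,0],"angular": [0,0,0]},
    {"fingers": 5,"delta_pos": [-3.4,-21.7,0],"angular": [0,0,0]},
    {"fingers": 5,"delta_pos": [-3.1,-29.0,0],"angular": [0,0,0]},
    {"fingers": 5,"delta_pos": [-1.9,-36.3,0],"angular": [0,0,0]},
  ],
)

```text
clock: 17.25
tool_pos: [0.684, 0.0444, 0.1499]
orientation: [180.0, 0.0, 168.0]
force: [2.7, 0.6, 6.0]
opening: 0.0233
gripper_force: 30.0
```

apply_moves(
  deltas=[
    {"fingers": 5,"delta_pos": [1.9,-7.1,0],"angular": [0,0,0]},
    {"fingers": 5,"delta_pos": [4.5,-14.0,0],"angular": [0,0,0]},
    {"fingers": 5,"delta_pos": [7.9,-20.5,0],"angular": [0,0,0]},
    {"fingers": 5,"delta_pos": [11.9,-26.7,0],"angular": [0,0,0]},
    {"fingers": 5,"delta_pos": [16.5,-32.4,0],"angular": [0,0,0]},
  ],
)

```text
clock: 17.75
tool_pos: [0.6611, 0.0154, 0.1499]
orientation: [-180.0, 0.0, 168.0]
force: [4.3, -2.6, 6.6]
opening: 0.0237
gripper_force: 30.0
```

apply_moves(
  deltas=[
    {"fingers": 5,"delta_pos": [5.2,-5.2,0],"angular": [0,0,0]},
    {"fingers": 5,"delta_pos": [10.9,-9.8,0],"angular": [0,0,0]},
    {"fingers": 5,"delta_pos": [17.1,-13.8,0],"angular": [0,0,0]},
    {"fingers": 5,"delta_pos": [23.6,-17.2,0],"angular": [0,0,0]},
    {"fingers": 5,"delta_pos": [30.5,-19.8,0],"angular": [0,0,0]},
  ],
)

```text
clock: 18.25
tool_pos: [0.6263, 0.002, 0.1498]
orientation: [-179.9, -0.0, 167.9]
force: [2.0, -3.7, 7.7]
opening: 0.0238
gripper_force: 30.0
```

apply_moves(
  deltas=[
    {"fingers": 5,"delta_pos": [7.1,-1.9,0],"angular": [0,0,0]},
    {"fingers": 5,"delta_pos": [14.4,-3.1,0],"angular": [0,0,0]},
    {"fingers": 5,"delta_pos": [21.7,-3.4,0],"angular": [0,0,0]},
    {"fingers": 5,"delta_pos": [29.0,-3.1,0],"angular": [0,0,0]},
    {"fingers": 5,"delta_pos": [36.3,-1.9,0],"angular": [0,0,0]},
  ],
)

```text
clock: 18.75
tool_pos: [0.59, 0.0081, 0.1497]
orientation: [-179.9, -0.1, 167.9]
force: [0.1, -1.0, 8.7]
opening: 0.024
gripper_force: 30.0
```

apply_moves(
  deltas=[
    {"fingers": 5,"delta_pos": [7.1,1.9,0],"angular": [0,0,0]},
    {"fingers": 5,"delta_pos": [14.0,4.5,0],"angular": [0,0,0]},
    {"fingers": 5,"delta_pos": [20.5,7.9,0],"angular": [0,0,0]},
    {"fingers": 5,"delta_pos": [26.7,11.9,0],"angular": [0,0,0]},
    {"fingers": 5,"delta_pos": [32.4,16.5,0],"angular": [0,0,0]},
  ],
)

```text
clock: 19.25
tool_pos: [0.562, 0.0315, 0.1497]
orientation: [-180.0, -0.0, 168.0]
force: [2.5, -0.4, 7.3]
opening: 0.0239
gripper_force: 30.0
```

Run:
```python
from h import *
P=lambda a:70.2*np.array([np.cos(np.radians(162+a)),np.sin(np.radians(162+a))])
for k in range(150,342,12):
    print(k,[(np.round(P(k+3*i)-P(k),1)+0).tolist() for i in range(1,5)], "dir",np.round([np.sin(np.radians(6-k-12)),-np.cos(np.radians(6-k-12))],2))
```

```text
150 [[2.7, 2.5], [5.2, 5.2], [7.6, 8.0], [9.8, 10.9]] dir [-0.41  0.91]
162 [[2.1, 3.0], [4.0, 6.2], [5.8, 9.4], [7.3, 12.7]] dir [-0.21  0.98]
174 [[1.4, 3.4], [2.6, 6.9], [3.7, 10.4], [4.5, 14.0]] dir [-0.  1.]
186 [[0.7, 3.6], [1.1, 7.3], [1.4, 10.9], [1.5, 14.6]] dir [0.21 0.98]
198 [[-0.1, 3.7], [-0.4, 7.3], [-0.9, 11.0], [-1.5, 14.6]] dir [0.41 0.91]
210 [[-0.9, 3.6], [-1.9, 7.1], [-3.1, 10.6], [-4.5, 14.0]] dir [0.59 0.81]
222 [[-1.6, 3.3], [-3.3, 6.5], [-5.3, 9.7], [-7.3, 12.7]] dir [0.74 0.67]
234 [[-2.2, 2.9], [-4.6, 5.7], [-7.2, 8.4], [-9.8, 10.9]] dir [0.87 0.5 ]
246 [[-2.8, 2.4], [-5.7, 4.6], [-8.7, 6.7], [-11.9, 8.6]] dir [0.95 0.31]
258 [[-3.2, 1.8], [-6.5, 3.3], [-9.9, 4.7], [-13.4, 6.0]] dir [0.99 0.1 ]
270 [[-3.5, 1.0], [-7.1, 1.9], [-10.7, 2.6], [-14.4, 3.1]] dir [ 0.99 -0.1 ]
282 [[-3.7, 0.3], [-7.3, 0.4], [-11.0, 0.3], [-14.7, 0.0]] dir [ 0.95 -0.31]
294 [[-3.6, -0.5], [-7.3, -1.1], [-10.8, -2.0], [-14.4, -3.1]] dir [ 0.87 -0.5 ]
306 [[-3.5, -1.2], [-6.9, -2.6], [-10.2, -4.2], [-13.4, -6.0]] dir [ 0.74 -0.67]
318 [[-3.1, -1.9], [-6.2, -4.0], [-9.1, -6.2], [-11.9, -8.6]] dir [ 0.59 -0.81]
330 [[-2.7, -2.5], [-5.2, -5.2], [-7.6, -8.0], [-9.8, -10.9]] dir [ 0.41 -0.91]
```

apply_moves(
  deltas=[
    {"fingers": 5,"delta_pos": [5.2,5.2,0],"angular": [0,0,0]},
    {"fingers": 5,"delta_pos": [9.8,10.9,0],"angular": [0,0,0]},
    {"fingers": 5,"delta_pos": [13.8,17.1,0],"angular": [0,0,0]},
    {"fingers": 5,"delta_pos": [17.2,23.6,0],"angular": [0,0,0]},
    {"fingers": 5,"delta_pos": [19.8,30.5,0],"angular": [0,0,0]},
    {"fingers": 5,"delta_pos": [21.7,37.6,0],"angular": [0,0,0]},
  ],
)

```text
clock: 19.85
tool_pos: [0.5493, 0.073, 0.1498]
orientation: [-180.0, 0.0, 168.0]
force: [4.5, -1.5, 5.0]
opening: 0.0239
gripper_force: 30.0
```

apply_moves(
  deltas=[
    {"fingers": 5,"delta_pos": [0.7,3.6,0],"angular": [0,0,0]},
    {"fingers": 5,"delta_pos": [1.1,7.3,0],"angular": [0,0,0]},
    {"fingers": 5,"delta_pos": [1.4,10.9,0],"angular": [0,0,0]},
    {"fingers": 5,"delta_pos": [1.5,14.6,0],"angular": [0,0,0]},
  ],
)

```text
clock: 20.25
tool_pos: [0.5511, 0.0872, 0.1497]
orientation: [-180.0, 0.0, 168.0]
force: [5.0, -1.8, 6.3]
opening: 0.0242
gripper_force: 30.0
```

apply_moves(
  deltas=[
    {"fingers": 5,"delta_pos": [-0.1,3.7,0],"angular": [0,0,0]},
    {"fingers": 5,"delta_pos": [-0.4,7.3,0],"angular": [0,0,0]},
    {"fingers": 5,"delta_pos": [-0.9,11.0,0],"angular": [0,0,0]},
    {"fingers": 5,"delta_pos": [-1.5,14.6,0],"angular": [0,0,0]},
  ],
)

```text
clock: 20.65
tool_pos: [0.5556, 0.1009, 0.1498]
orientation: [-179.9, 0.0, 168.0]
force: [5.5, -4.8, 4.6]
opening: 0.0239
gripper_force: 30.0
```

apply_moves(
  deltas=[
    {"fingers": 5,"delta_pos": [-0.9,3.6,0],"angular": [0,0,0]},
    {"fingers": 5,"delta_pos": [-1.9,7.1,0],"angular": [0,0,0]},
    {"fingers": 5,"delta_pos": [-3.1,10.6,0],"angular": [0,0,0]},
    {"fingers": 5,"delta_pos": [-4.5,14.0,0],"angular": [0,0,0]},
  ],
)

```text
clock: 21.05
tool_pos: [0.5628, 0.1132, 0.1497]
orientation: [-179.9, 0.0, 168.0]
force: [5.2, -5.8, 6.0]
opening: 0.0239
gripper_force: 30.0
```

apply_moves(
  deltas=[
    {"fingers": 5,"delta_pos": [-1.6,3.3,0],"angular": [0,0,0]},
    {"fingers": 5,"delta_pos": [-3.3,6.5,0],"angular": [0,0,0]},
    {"fingers": 5,"delta_pos": [-5.3,9.7,0],"angular": [0,0,0]},
    {"fingers": 5,"delta_pos": [-7.3,12.7,0],"angular": [0,0,0]},
  ],
)

```text
clock: 21.45
tool_pos: [0.5698, 0.1213, 0.1494]
orientation: [-179.6, -0.3, 167.9]
force: [-5.6, -15.4, 15.6]
opening: 0.0241
gripper_force: 30.1
```

apply_moves(
  deltas=[
    {"fingers": 5,"delta_pos": [-2.2,2.9,0],"angular": [0,0,0]},
    {"fingers": 5,"delta_pos": [-4.6,5.7,0],"angular": [0,0,0]},
    {"fingers": 5,"delta_pos": [-7.2,8.4,0],"angular": [0,0,0]},
    {"fingers": 5,"delta_pos": [-9.8,10.9,0],"angular": [0,0,0]},
  ],
)

```text
clock: 21.85
tool_pos: [0.579, 0.1289, 0.1488]
orientation: [-179.4, -0.5, 167.9]
force: [-12.9, -12.1, 19.5]
opening: 0.0239
gripper_force: 30.2
```

apply_moves(
  deltas=[
    {"fingers": 5,"delta_pos": [-2.8,2.4,0],"angular": [0,0,0]},
    {"fingers": 5,"delta_pos": [-5.7,4.6,0],"angular": [0,0,0]},
    {"fingers": 5,"delta_pos": [-8.7,6.7,0],"angular": [0,0,0]},
    {"fingers": 5,"delta_pos": [-11.9,8.6,0],"angular": [0,0,0]},
  ],
)

```text
clock: 22.25
tool_pos: [0.5931, 0.1365, 0.1486]
orientation: [-179.6, -0.5, 167.9]
force: [-11.6, -4.9, 14.1]
opening: 0.0238
gripper_force: 30.2
```

apply_moves(
  deltas=[
    {"fingers": 5,"delta_pos": [-3.2,1.8,0],"angular": [0,0,0]},
    {"fingers": 5,"delta_pos": [-6.5,3.3,0],"angular": [0,0,0]},
    {"fingers": 5,"delta_pos": [-9.9,4.7,0],"angular": [0,0,0]},
    {"fingers": 5,"delta_pos": [-13.4,6.0,0],"angular": [0,0,0]},
  ],
)

```text
clock: 22.65
tool_pos: [0.6094, 0.141, 0.1488]
orientation: [-179.7, -0.3, 167.9]
force: [-3.9, -4.6, 7.5]
opening: 0.0238
gripper_force: 30.1
```

apply_moves(
  deltas=[
    {"fingers": 5,"delta_pos": [-3.5,1.0,0],"angular": [0,0,0]},
    {"fingers": 5,"delta_pos": [-7.1,1.9,0],"angular": [0,0,0]},
    {"fingers": 5,"delta_pos": [-10.7,2.6,0],"angular": [0,0,0]},
    {"fingers": 5,"delta_pos": [-14.4,3.1,0],"angular": [0,0,0]},
  ],
)

```text
clock: 23.05
tool_pos: [0.6253, 0.1415, 0.1491]
orientation: [-179.8, -0.2, 167.9]
force: [-1.3, -3.2, 7.6]
opening: 0.0239
gripper_force: 30.1
```

apply_moves(
  deltas=[
    {"fingers": 5,"delta_pos": [-3.7,0.3,0],"angular": [0,0,0]},
    {"fingers": 5,"delta_pos": [-7.3,0.4,0],"angular": [0,0,0]},
    {"fingers": 5,"delta_pos": [-11.0,0.3,0],"angular": [0,0,0]},
    {"fingers": 5,"delta_pos": [-14.7,0.0,0],"angular": [0,0,0]},
  ],
)

```text
clock: 23.45
tool_pos: [0.6399, 0.1388, 0.1496]
orientation: [-179.9, -0.1, 168.0]
force: [-2.6, -1.5, 9.3]
opening: 0.0245
gripper_force: 30.0
```

apply_moves(
  deltas=[
    {"fingers": 5,"delta_pos": [-3.6,-0.5,0],"angular": [0,0,0]},
    {"fingers": 5,"delta_pos": [-7.3,-1.1,0],"angular": [0,0,0]},
    {"fingers": 5,"delta_pos": [-10.8,-2.0,0],"angular": [0,0,0]},
    {"fingers": 5,"delta_pos": [-14.4,-3.1,0],"angular": [0,0,0]},
  ],
)

```text
clock: 23.85
tool_pos: [0.6533, 0.1331, 0.1496]
orientation: [-179.9, -0.1, 168.0]
force: [-2.1, 0.2, 10.0]
opening: 0.0241
gripper_force: 30.0
```

apply_moves(
  deltas=[
    {"fingers": 5,"delta_pos": [-3.5,-1.2,0],"angular": [0,0,0]},
    {"fingers": 5,"delta_pos": [-6.9,-2.6,0],"angular": [0,0,0]},
    {"fingers": 5,"delta_pos": [-10.2,-4.2,0],"angular": [0,0,0]},
    {"fingers": 5,"delta_pos": [-10.2,-4.2,0],"angular": [0,0,0]},
    {"fingers": 5,"delta_pos": [-10.2,-4.2,0],"angular": [0,0,0]},
    {"fingers": 5,"delta_pos": [-10.2,-4.2,0],"angular": [0,0,0]},
  ],
)

```text
clock: 24.45
tool_pos: [0.6628, 0.1268, 0.1497]
orientation: [-179.9, -0.1, 168.0]
force: [0.1, -1.9, 8.3]
opening: 0.0238
gripper_force: 30.0
```

apply_moves(
  deltas=[
    {"fingers": 26,"delta_pos": [0,0,0],"angular": [0,0,0]},
    {"fingers": 30,"delta_pos": [0,0,0],"angular": [0,0,0]},
    {"fingers": 36,"delta_pos": [0,0,0],"angular": [0,0,0]},
    {"fingers": 42,"delta_pos": [0,0,0],"angular": [0,0,0]},
    {"fingers": 50,"delta_pos": [0,0,0],"angular": [0,0,0]},
    {"fingers": 50,"delta_pos": [0,0,0],"angular": [0,0,0]},
    {"fingers": 50,"delta_pos": [0,0,0],"angular": [0,0,0]},
  ],
)

```text
clock: 25.15
tool_pos: [0.6637, 0.1272, 0.1495]
orientation: [-180.0, -0.0, 168.0]
force: [0.0, -0.1, 0.8]
opening: 0.0498
gripper_force: 0.0
```

apply_moves(
  deltas=[
    {"fingers": 50,"delta_pos": [0,0,-10],"angular": [0,0,0]},
    {"fingers": 50,"delta_pos": [0,0,-25],"angular": [0,0,0]},
    {"fingers": 50,"delta_pos": [0,0,-50],"angular": [0,0,0]},
    {"fingers": 50,"delta_pos": [0,0,-75],"angular": [0,0,0]},
    {"fingers": 50,"delta_pos": [0,0,-100],"angular": [0,0,0]},
    {"fingers": 50,"delta_pos": [20,0,-110],"angular": [0,0,0]},
    {"fingers": 50,"delta_pos": [20,0,-110],"angular": [0,0,0]},
    {"fingers": 50,"delta_pos": [20,0,-110],"angular": [0,0,0]},
  ],
)

```text
clock: 25.95
tool_pos: [0.6444, 0.1316, 0.2614]
orientation: [179.9, 0.1, 168.0]
force: [0.2, -0.6, -0.7]
opening: 0.0498
gripper_force: 0.0
```

Run:
```python
from h import *
import cv2
np.save("w4T.npy",wristT()); im=ctrl.snapshot("wrist"); s=ctrl.snapshot("scene"); b=cv2.resize(s[190:290,260:380],(480,400),interpolation=cv2.INTER_CUBIC)
o=np.hstack([im[:,170:490],b]); cv2.imwrite("pics/w4.png",o[:,:,::-1])
```

```text
(no output)
```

View pics/w4.png

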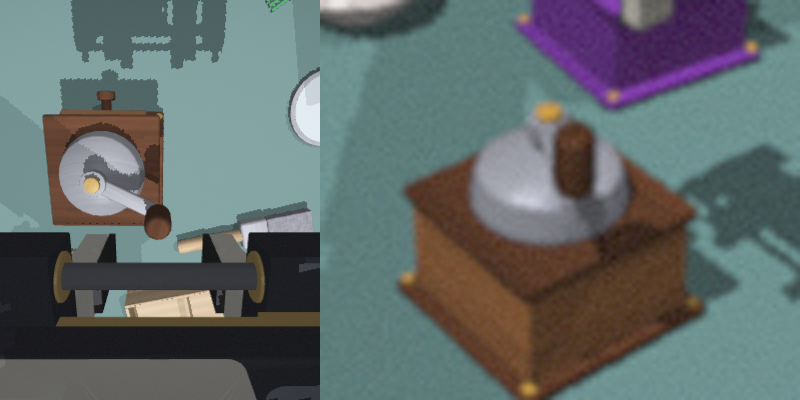

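The crank is free with the hand clear above it, and the drawer is home. The hub is at wrist pixel (262,185) and the grip top at (329,213). I'll check the crank's angle and whether it stands still, then hand in.

Run:
```python
from h import *
T=np.load("w4T.npy"); g=atz(ray("wrist",328.5,213,T),.182); c=np.array([.6193,.0727]); d=g[:2]-c
th=np.degrees(np.arctan2(d[1],d[0])); print(g,np.linalg.norm(d),"theta",th,"alpha",(6-th)%360)
```

```text
[0.64844128 0.13173111 0.182     ] 0.06583225313755285 theta 63.72630363315313 alpha 302.2736963668469
```

Run:
```python
from h import *
import cv2
T=np.load("w4T.npy"); c=np.array([.6193,.0727])
for v in (218,222,226):
    g=atz(ray("wrist",328,v,T),.182); d=g[:2]-c; th=np.degrees(np.arctan2(d[1],d[0])); print(v,g,np.linalg.norm(d),"alpha",(6-th)%360)
im=cv2.imread("pics/w4.png")[120:260,30:190]; cv2.imwrite("pics/w4c.png",cv2.resize(im,None,fx=4,fy=4,interpolation=cv2.INTER_CUBIC))
a=np.load("w4T.npy"); im2=ctrl.snapshot("wrist"); cv2.imwrite("pics/w5.png",im2[:,:,::-1])
b=cv2.imread("pics/w4.png")[:,:320].astype(int); print("changed px near crank",(abs(im2[:,170:490,::-1].astype(int)-b).max(2)>40)[150:235,60:180].sum())
```

```text
218 [0.65271462 0.13038659 0.182     ] 0.06666542777349646 alpha 306.081315851095
222 [0.6562347  0.12963471 0.182     ] 0.06786555526778841 alpha 308.9722940627305
226 [0.65978266 0.12887688 0.182     ] 0.06924368296287103 alpha 311.7775982364509
changed px near crank 282
```

View pics/w4c.png

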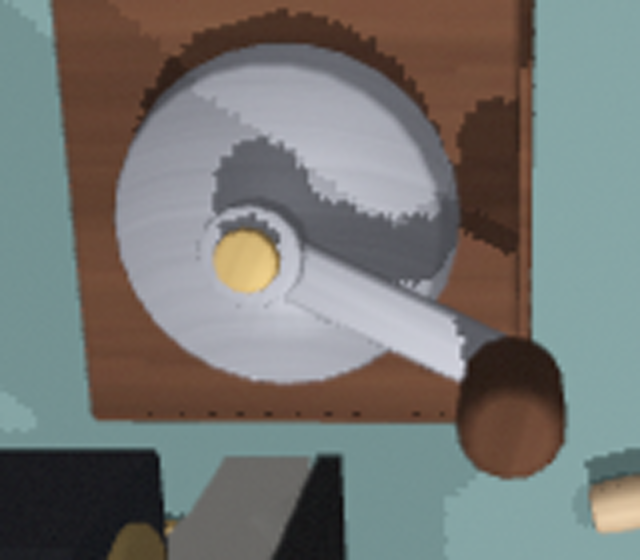

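The enlarged crop puts the centre of the grip's top face at (328,227). That gives a crank angle of about 313°, which is where I released it, so it has stayed put.

```bash
python3 -c "
from plant import ctrl
print(ctrl.close_job())"
```

```text
the job is handed in; nothing more can be done
None
```

I pushed the drawer home and turned the crank clockwise through its heavy point twice, then released it about 1 rad past the second top (estimated from the force readings, as no onward push showed after either top) and handed the job in; no verdict came back.

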